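Rake two blanks out from under the low shelf

ROBOT

A 6-joint arm with a two-finger parallel gripper is mounted at the origin on a cart in front of the work surface, level with it; the furniture and walls round the work are solid. World frame = base frame: x ahead of the robot, y to its left, z up, the work surface at z = 0. Lengths are in m, angles in rad, forces in N, time in s.
With the tool pointing down it reaches from about 0.375 to 0.9 m from the base axis. Payload 3.1 kg.
Tool frame: the origin (TCP) lies on the centre line of the jaws, within the pads' length; the fingertips stand 19 mm ahead of it and the grasp point (between the pads) is the TCP; z points along the fingers, y is the line along which they close (so a half turn about z gives the same grasp; the last joint's range is limited). The gripper opens to 85 mm and grips with 20 to 120 N. Pads are 22 mm wide; open, the fingers measure 114 mm over their backs; the gripper's body (76 mm by 85 mm) begins 54 mm behind the grasp point. The pads swing forward as they close: fully open they stand 13 mm farther back than shut.
Start: joints at [1.032, 0.527, 1.433, -0, 1.181, -0.178], TCP at [0.22, 0.585, 0.25] pointing down, gripper open.
Joint ranges: [-3.08, 3.08], [-0.75, 2.2], [0.22, 2.44], [-1.43, 4.57], [0, 2.65], [-2.85, 2.85]. Speed limits (rad/s): [2.79, 2.79, 3.14, 3.14, 3.14, 3.14].

INTERFACE

Orientations are given as a unit quaternion [x, y, z, w].
In Python, from station import manip gives the robot as it stands.
- The arm moves only by the tool servo_tool, never from a script. Its argument "rows" is a list that holds one entry, the list of rows, each a list of 7 numbers: the turn, a rotation vector about the tool's x, y, z in degrees, then the shift along the tool's x, y, z in m, then the gripper command: -1 is shut, 1 is fully open, values between are in proportion. In form: [[[wx, wy, wz, tx, ty, tz, jaw], ...]]. A call has 1 to 8 rows; each row shifts and turns the commanded pose from where the row before left it, along the tool's axes as they then stand; what a row does not reach is not made up. A row lasts 1/12 s, in which the tool goes at most 41.7 mm and 7.16 degrees, less where a joint would pass 70% of its speed; a pose out of reach is approached as far as the arm can. A call is refused whole if a number of a shift passes 0.0417 or a number of a turn 7.16, either way. A call with a gripper value outside its range is refused whole. The fingers move at their own pace and stop on an object; "squeeze" is the grip in N (left out, the last holds). Time passes only in rows, so rows that do not move let the fingers close. It gives the time, the measured TCP pose, the force, the opening and the grip force at its end, in the units of the state.
- manip.sense(): the state, without advancing time (a new reading comes with each control period).
- manip.snapshot(name): name is "scene" or "top"; returns the picture (400x640x3 uint8, blue, green, red); there is no depth.
- manip.camera_info(name): a dict with "K" (3x3 intrinsics, pixels), "k1" (the pictures are not rectified: a ray, as slopes to the right and down, at radius r is drawn at 1 + k1 r^2 times it, then the intrinsics apply), "camera_from_world" (4x4, takes a point from world to camera coordinates). Camera axes: x right, y down, z forward; pixel columns grow to the right and rows downward; lengths in m; the calibration is good to about 2 mm. A picture is of the moment at which its call begins. camera_info takes no time and is no camera call.
- manip.sign_off(): hands the job in; it is judged then, once.
The state is a dict: "t": time; "q": joint angles; "qd": joint speeds; "tau": joint torques, N m; "tcp_pos": TCP position; "tool_rot": TCP orientation; "force": force on the tool from outside, world axes, zero at the start; "ft_torque": the same for the moment, N m; "finger_gap": opening from 0.0 (shut) to 1.0 (fully open); "gripper_force": force on a finger pad.
Only numpy, scipy, OpenCV 4.12 (cv2) and the standard library are available. Lean on these libraries where they do the work, as an engineer would, in place of code of your own. Each camera call takes 0.05 s, during which the arm holds its last target. There are 200 camera calls.

TASK

Two pen blanks have slid under the low plywood shelf. Take the long-handled drag scoop by its wooden grip, reach its blade in over and behind both blanks without striking the shelf or disturbing the things on it, and draw the blanks out onto the open bench, wholly clear of the shelf's front; use only the scoop on them, not the gripper. Then lay the scoop back in its rest as it was and leave the blanks lying flat just in front of the shelf.

Things in the scene. Friction and masses are not known exactly. Their poses are not given: they have to be found in the camera images.
- shelf: Low plywood shelf fixed to the bench, 180 deep (its x) x 320 wide (its y) x 118 high mm. Origin: centre of its footprint on the bench; x points from its open front to its back, z up. Board 18 thick, its underside 100 above the bench; two side panels 18 thick leave an opening 284 wide; front edge at x = -90; a back panel closes it at x = +81.
- shelf_front (a point): Middle of the shelf's front edge, at bench height (90 mm in front of the shelf's origin).
- scoop: Drag scoop, 358 mm long, 0.30 kg, balanced 10 mm ahead of its origin: wooden grip, then a steel bar (16 wide, z = 36 to 48) to an aluminium head with no floor and no front, which drags parts along the bench; the bar passes over them. Origin: below the middle of the grip, level with the head's lower edge; x towards the head, y left, z up. Starts level in its rest, head on the bench.
- scoop_grip (a point): Where to hold the scoop: centre of its wooden grip, at x = 0, z = 43 mm of the scoop. The grip is 24 wide, 26 high (z = 30 to 56) and runs from x = -115 to +60; grasp it across its width.
- scoop_blade (a point): Middle of the lower edge of the inner face of the head's back wall, at x = 240, z = 0 mm of the scoop. The back wall is 186 wide, 40 high, 3 thick; from its ends two side walls, 34 high and 180 apart inside, run back towards the grip to x = 170.
- scoop_rest: Wooden saddle fixed to the bench, base 50 x 100 mm, carrying the tail of the scoop's handle. Origin: centre of its footprint; x is the way the lying scoop points. Seat 30 above the bench, 20 long in x, between cheeks that flare from 35 to 51 mm apart and rise to 60. The lying scoop's origin is at x = 75, y = 0, z = 0 of the rest, same heading, its head standing on the bench.
- near_blank: Square hardwood pen blank, reddish, 19 x 128 x 20 mm, 35 g, the one nearer the shelf's front. Origin: centre of its underside; y along its length.
- near_blank_left (a point): Point inside the near blank, 64 mm along +y from its middle, at its end, 10 mm up.
- near_blank_right (a point): The same at its -y end.
- far_blank: Square hardwood pen blank, pale, 19 x 136 x 19 mm, 37 g, lying behind the near one, its far edge at most 130 mm behind the shelf's front edge. Origin: centre of its underside; y along its length.
- far_blank_left (a point): Point inside the far blank, 64 mm along +y from its middle (4 mm short of its end), 10 mm up.
- far_blank_right (a point): The same towards its -y end.
- glue_bottle: Small white bottle with red cap, 32 wide, 91 high, standing loose on top of the shelf; to be left alone.
- wax_tin: Round tin, 78 wide, 31 high, loose on top of the shelf; to be left alone.
- chuck_key: Steel T-shaped chuck key, 70 x 82 x 21 mm, loose on top of the shelf; to be left alone.
There are look-alikes about, which are no part of the job. Leave any red look-alike of the scoop_rest alone.

How it is judged:
On the way, in this order (a step that is already met when the one before it is completed fails the run):
1. the scoop's blade is reached well in under the shelf (more than 60 mm behind its front edge, below the board) (x of scoop_blade in the frame of shelf above -0.03 m and y of scoop_blade in the frame of shelf between -0.15 and 0.15 m and height (world z) of scoop_blade below 0.06 m), for 0.1 s.
2. both blanks are drawn out flat on the bench, wholly in front of the shelf's front edge (x of each of near_blank_left, near_blank_right, far_blank_left, far_blank_right in the frame of shelf below -0.101 m and height (world z) of near_blank_left between 0 and 0.022 m and height (world z) of near_blank_right between 0 and 0.022 m and height (world z) of far_blank_left between 0 and 0.022 m and height (world z) of far_blank_right between 0 and 0.022 m), for 0.2 s.
At the end, for the whole second after the job is handed in: Both blanks lie still, flat on the bench, wholly in front of the shelf's front edge and within about 230 mm of it. The scoop lies still in its rest as it lay, within 30 mm lengthwise, 20 mm sideways and 9 degrees, handle on the seat, head standing on the bench (all of step 2 and x of each of near_blank_left, near_blank_right, far_blank_left, far_blank_right in the frame of shelf above -0.32 m and linear speed of each of near_blank, far_blank, scoop below 0.02 m/s and x of scoop in the frame of scoop_rest between 0.045 and 0.105 m and y of scoop in the frame of scoop_rest between -0.02 and 0.02 m and angle between the x axis of scoop and the x axis of scoop_rest, either way round below 0.16 rad and angle between scoop's own z axis and vertical below 0.08 rad and height (world z) of each of scoop, scoop_blade below 0.008 m and contact force between scoop and scoop_rest above 0.1 N); the robot touches nothing.
It fails at once if the scoop or the robot strikes the shelf (more than 6 N) (contact force between any of scoop, the fingers, the arm and shelf above 6 N).
It fails at once if a thing on top of the shelf is shifted more than 15 mm (distance of any of glue_bottle, wax_tin, chuck_key from where it was at the start of the episode above 0.015 m).
It fails at once if the gripper or arm touches a blank (contact force between any of the fingers, the arm and near_blank above 0.5 N or contact force between any of the fingers, the arm and far_blank above 0.5 N).
It also fails if it takes over 61 s, if anything falls off the work surface, if the arm or the gripper's body presses on something with over 40 N, if the wrist force passes 120 N, or if a joint passes its speed limit or range.

## Working session

There is one attempt and no reset: what is moved stays moved. The work goes in short steps, Python scripts to look and compute and a tool call to move; the robot and the scene stay as the last step left them, time stands still between calls to the robot, and variables do not carry over. Pictures are saved under pics/ and viewed, at most 13 in all, crops included, and the job is handed in when it is done.

Besides the shell and the picture viewer there is one more tool, called as name(argument=value, ...), one argument or row to a line, values as JSON. servo_tool: Moves the arm, as the interface text tells. Its arguments: {"type":"object","properties":{"rows":{"type":"array","items":{"type":"array","items":{"type":"array","items":{"type":"number"}}}},"squeeze":{"type":"number"}},"required":["rows"]}

```bash
mkdir -p pics; python3 - <<'E'
from station import manip
import cv2
for n in("scene","top"):
    cv2.imwrite(f"pics/{n}0.png",manip.snapshot(n)); c=manip.camera_info(n); print(n,c)
s=manip.sense();print(s)
E
```

```text
scene {'K': array([[519.21092642,   0.        , 322.50815839],
       [  0.        , 519.21092642, 201.39201329],
       [  0.        ,   0.        ,   1.        ]]), 'k1': -0.08259528789713898, 'camera_from_world': array([[-0.49242328, -0.87030653, -0.00926625,  0.15553906],
       [-0.58276539,  0.33760153, -0.73919531,  0.44121169],
       [ 0.6464548 , -0.35859693, -0.67342738,  1.06754247],
       [ 0.        ,  0.        ,  0.        ,  1.        ]])}
top {'K': array([[380.78144549,   0.        , 320.55017156],
       [  0.        , 380.78144549, 202.69689956],
       [  0.        ,   0.        ,   1.        ]]), 'k1': -0.0585022774211411, 'camera_from_world': array([[-0.05381448, -0.99855003, -0.00135897, -0.10596318],
       [-0.97806448,  0.05298462, -0.20145102,  0.59249327],
       [ 0.20123092, -0.00951182, -0.97949765,  1.01842959],
       [ 0.        ,  0.        ,  0.        ,  1.        ]])}
{'t': 0.1, 'q': array([ 1.03251789e+00,  5.28348187e-01,  1.43379446e+00,  2.32347658e-05,
        1.18141832e+00, -1.78509223e-01]), 'qd': array([-0.00017008, -0.00250852, -0.0040939 ,  0.00046995,  0.00089078,
       -0.00274309]), 'tau': array([-1.12229995e-03, -4.43306315e+01, -1.78586072e+01, -3.66707227e-04,
        3.87115622e-03,  6.99852336e-06]), 'tcp_pos': array([0.21968554, 0.58445584, 0.24944036]), 'tool_rot': array([ 1.78920307e-01,  9.83863077e-01, -9.17856350e-04, -3.55274023e-04]), 'force': array([0.47037314, 0.4703446 , 0.92793052]), 'ft_torque': array([-0.02246936, -0.00813695,  0.06401284]), 'gripper_force': 0.0, 'finger_gap': 0.9995399614628561}
```

View pics/scene0.png

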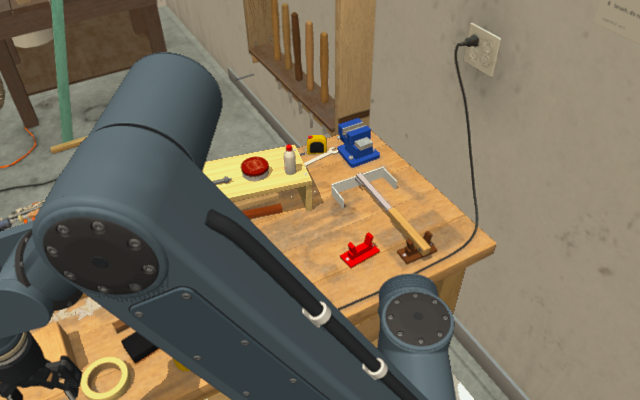

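View pics/top0.png

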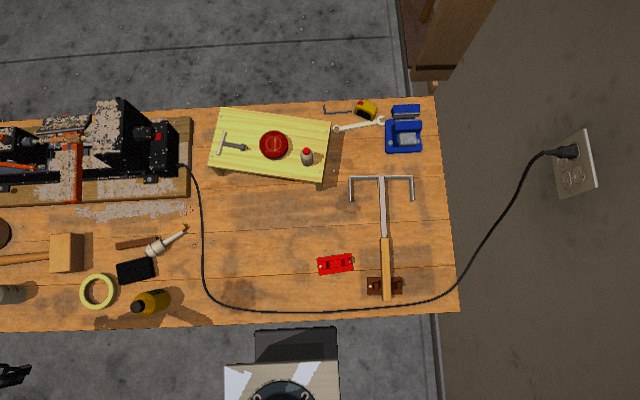

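The top view shows the shelf at (270,147), the scoop with its grip at (386,265), the brown rest at (385,287) and the red decoy rest at (335,264). The scene view shows the reddish blank under the shelf at (262,210), with the arm blocking part of it.

Candidates:
- **Scoop:** only one, with its bar at (383,205) and grip at (386,265).
- **Rests:** brown at (385,287), which is the real one, and red at (335,264), the look-alike.
- **Blanks:** the red piece at (262,210) in the scene view. The sticks at (20,258) and (135,242) in the top view are on the open bench, so they aren't mine.

```bash
cat > h.py <<'E'
from station import manip
import cv2, numpy as np
def ray(n,px):
    c=manip.camera_info(n); T=c["camera_from_world"]; R=T[:3,:3]
    u=cv2.undistortPoints(np.float64(px).reshape(-1,1,2),c["K"],np.array([c["k1"],0,0,0.]))[:,0]
    return -R.T@T[:3,3], np.c_[u,np.ones(len(u))]@R
def plane(n,px,z):
    o,d=ray(n,px); return o+d*((z-o[2])/d[:,2])[:,None]
def proj(n,P):
    c=manip.camera_info(n);T=c["camera_from_world"]
    return cv2.projectPoints(np.float64(P).reshape(-1,1,3),cv2.Rodrigues(T[:3,:3])[0],T[:3,3],c["K"],np.array([c["k1"],0,0,0.]))[0][:,0]
def big(im,roi):
    m=np.zeros_like(im); y0,y1,x0,x1=roi; m[y0:y1,x0:x1]=im[y0:y1,x0:x1]
    cs=cv2.findContours(m,cv2.RETR_EXTERNAL,cv2.CHAIN_APPROX_NONE)[0]
    return max(cs,key=cv2.contourArea)
E
python3 - <<'E'
from h import *
im=cv2.imread("pics/top0.png"); hsv=cv2.cvtColor(im,cv2.COLOR_BGR2HSV)
for p in [(300,130),(386,260),(383,205),(350,190),(383,178),(411,185),(370,284),(360,220),(400,250)]: print(p,hsv[p[1],p[0]])
m=cv2.inRange(hsv,(24,60,150),(40,255,255)); c=big(m,(95,200,195,340))
r=cv2.minAreaRect(c); b=cv2.boxPoints(r); print("shelf",r); print(plane("top",b,.118).round(4))
cv2.imwrite("pics/crop1.png",cv2.resize(im[95:305,320:430],None,fx=2.8,fy=2.8,interpolation=cv2.INTER_CUBIC))
E
```

```text
(300, 130) [ 26 126 199]
(386, 260) [ 17 165 203]
(383, 205) [ 10  41 186]
(350, 190) [135   3 184]
(383, 178) [ 10  40 186]
(411, 185) [ 75   8 125]
(370, 284) [  8 137 104]
(360, 220) [ 15 150 192]
(400, 250) [ 14 138 152]
shelf ((268.8255310058594, 143.2510528564453), (115.31159973144531, 61.23039245605469), 8.23561954498291)
[[ 0.6958  0.168   0.118 ]
 [ 0.8753  0.1449  0.118 ]
 [ 0.8059 -0.1771  0.118 ]
 [ 0.6316 -0.1429  0.118 ]]
```

View pics/crop1.png

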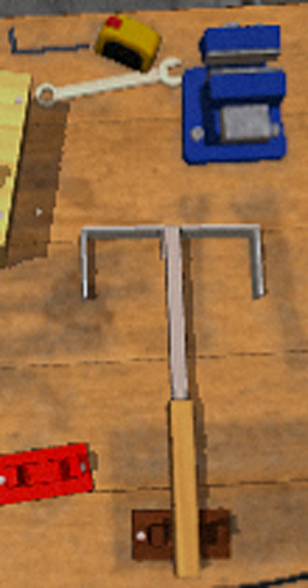

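The crop confirms the choice: one scoop, with its grip from crop (180,402) to (187,575), its head along y≈230, its tail in the brown rest, and the red decoy at left.

```bash
python3 - <<'E'
from h import *
im=cv2.imread("pics/top0.png"); hsv=cv2.cvtColor(im,cv2.COLOR_BGR2HSV)
f=lambda *p: np.array(p)/2.8+[320,95]-.3
g=plane("top",f((180,402),(187,575)),.056); print("grip front/tail",g.round(4),np.linalg.norm(g[0]-g[1]))
w=plane("top",f((82,228),(262,226)),.040); print("wall",w.round(4),np.linalg.norm(w[0]-w[1]))
b=plane("top",f((172,228)),.048);print("barend",b.round(4))
r=plane("top",f((131,511),(231,511),(231,557),(131,557)),.0); print("rest base?",r.round(4))
a=g[0]-g[1]; print("heading",np.degrees(np.arctan2(a[1],a[0])), np.degrees(np.arctan2(*(b[0]-g[1])[[1,0]])), "wall normal",np.degrees(np.arctan2(-(w[1]-w[0])[0]*-1,-(w[1]-w[0])[1])))
# shelf quad by line fits
m=cv2.inRange(hsv,(22,60,120),(40,255,255)); c=big(m,(95,200,195,340))
ap=cv2.approxPolyDP(cv2.convexHull(c),4,True)[:,0]; print(ap.tolist(),plane("top",ap,.118).round(4).tolist())
v=im.copy(); cv2.polylines(v,[ap],True,(255,0,0),1)
cv2.imwrite("pics/crop2.png",cv2.resize(v[95:205,195:345],None,fx=4,fy=4,interpolation=cv2.INTER_CUBIC))
E
```

```text
grip front/tail [[ 0.4758 -0.3094  0.056 ]
 [ 0.3075 -0.3021  0.056 ]] 0.16842901669772578
wall [[ 0.6649 -0.2255  0.04  ]
 [ 0.6571 -0.4146  0.04  ]] 0.18932827115897047
barend [[ 0.6577 -0.3183  0.048 ]]
rest base? [[ 0.3719 -0.2589  0.    ]
 [ 0.3659 -0.3623  0.    ]
 [ 0.3196 -0.358   0.    ]
 [ 0.3256 -0.2555  0.    ]]
heading -2.4966215151864177 -2.6446973121450728 wall normal -2.370131679693464
[[330, 122], [318, 182], [207, 164], [221, 106]] [[0.8036, -0.1762, 0.118], [0.6316, -0.1334, 0.118], [0.6995, 0.169, 0.118], [0.8704, 0.131, 0.118]]
```

View pics/crop2.png

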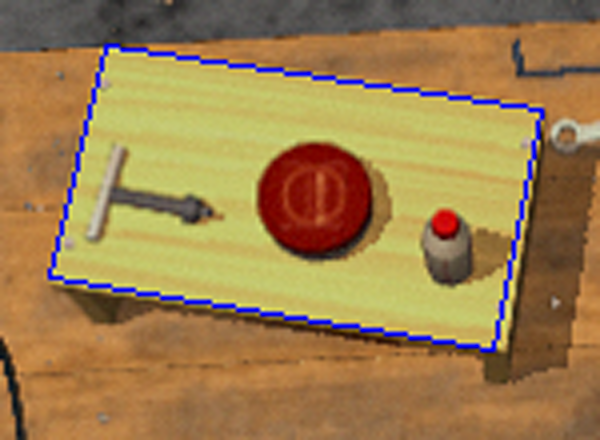

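Shelf: heading about -12.7°, front middle about (0.662, 0.013), width 322 mm against the given 320 and depth 175 against 180. Scoop: origin about (0.418, -0.308), heading about -2.5°, which agrees with the rest at +75 mm. I'll move over the scoop now, which also clears the view of the blanks.

servo_tool(
  rows=[
    [[0, 0, -6, 0, 0, 0, 1], [0, 0, -6, 0, 0, 0, 1], [0, 0, -6, 0, 0, 0, 1], [0, 0, 0, -0.03, -0.04, 0, 1], [0, 0, 0, -0.03, -0.04, 0, 1], [0, 0, 0, -0.03, -0.04, 0, 1], [0, 0, 0, -0.03, -0.04, 0, 1], [0, 0, 0, -0.03, -0.04, 0, 1]],
  ],
  squeeze=90,
)

```text
t: 0.77
tcp_pos: [0.3376, 0.4111, 0.25]
tool_rot: [0.022, 1.0, -0.0, -0.0]
force: [0.6, 0.0, 0.2]
finger_gap: 0.998
gripper_force: 0.0
```

servo_tool(
  rows=[
    [[0, 0, 0, -0.03, -0.04, 0, 1], [0, 0, 0, -0.03, -0.04, 0, 1], [0, 0, 0, 0, -0.04, 0, 1], [0, 0, 0, 0, -0.04, 0, 1], [0, 0, 0, 0, -0.04, 0, 1], [0, 0, 0, 0, -0.04, 0, 1], [0, 0, 0, 0, -0.04, 0, 1], [0, 0, 0, 0, -0.04, 0, 1]],
  ],
)

```text
t: 1.43
tcp_pos: [0.3725, 0.1025, 0.2502]
tool_rot: [0.023, 1.0, -0.0, -0.0]
force: [0.9, -0.2, -0.4]
finger_gap: 0.998
gripper_force: 0.0
```

servo_tool(
  rows=[
    [[0, 0, 0, 0, -0.04, 0, 1], [0, 0, 0, 0, -0.04, 0, 1], [0, 0, 0, 0, -0.04, 0, 1], [0, 0, 0, 0, -0.04, 0, 1], [0, 0, 0, 0, -0.04, 0, 1], [0, 0, 0, 0, -0.04, 0, 1], [0, 0, 0, 0, -0.04, 0, 1], [0, 0, 0, 0, -0.04, 0, 1]],
  ],
)

```text
t: 2.1
tcp_pos: [0.3578, -0.2174, 0.2502]
tool_rot: [0.023, 1.0, 0.0, -0.0]
force: [1.4, 0.7, 0.4]
finger_gap: 0.999
gripper_force: 0.0
```

```bash
python3 - <<'E'
from h import *
im=manip.snapshot("scene"); cv2.imwrite("pics/scene1.png",im); cv2.imwrite("pics/top1.png",manip.snapshot("top"))
s=manip.sense(); print(s['t'],s['tcp_pos'],s['tool_rot'])
cv2.imwrite("pics/crop3.png",cv2.resize(im[130:270,80:330],None,fx=3.2,fy=3.2,interpolation=cv2.INTER_CUBIC))
E
```

```text
2.2 [ 0.35972677 -0.22226549  0.25073154] [ 0.02615774  0.99965334 -0.00251796  0.00162078]
```

View pics/crop3.png

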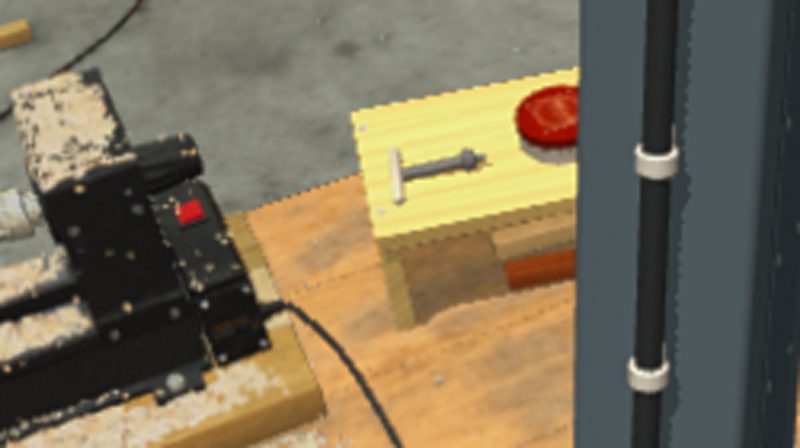

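The crop shows the left ends of both blanks: the red one at crop (505,262)-(510,290) and the pale one behind it at (490,235). scene0 shows the right ends.

```bash
python3 - <<'E'
from h import *
for n,roi in (("scene0",(195,230,236,300)),("scene1",(195,235,225,262))):
    im=cv2.imread(f"pics/{n}.png"); hsv=cv2.cvtColor(im,cv2.COLOR_BGR2HSV)
    m=cv2.inRange(hsv,(0,160,60),(12,255,255)); c=big(m,roi)[:,0]
    for i in (c.sum(1).argmin(),(c[:,0]-c[:,1]).argmin(),c.sum(1).argmax(),(c[:,0]-c[:,1]).argmax()): print(n,c[i])
    cols=range(c[:,0].min(),c[:,0].max()+1,4)
    print([(x,c[c[:,0]==x,1].min(),c[c[:,0]==x,1].max()) for x in cols])
im0=cv2.imread("pics/scene0.png")[180:240,190:320]; im1=cv2.imread("pics/scene1.png")[180:240,190:320]
v=np.vstack([im0,im1]); cv2.imwrite("pics/crop4.png",cv2.resize(v,None,fx=5,fy=4.9,interpolation=cv2.INTER_NEAREST))
E
```

```text
scene0 [242 211]
scene0 [242 211]
scene0 [281 211]
scene0 [280 204]
[(242, np.int32(211), np.int32(211)), (246, np.int32(210), np.int32(215)), (250, np.int32(209), np.int32(218)), (254, np.int32(209), np.int32(217)), (258, np.int32(208), np.int32(216)), (262, np.int32(207), np.int32(215)), (266, np.int32(206), np.int32(214)), (270, np.int32(205), np.int32(214)), (274, np.int32(205), np.int32(213)), (278, np.int32(204), np.int32(212))]
scene1 [239 211]
scene1 [239 219]
scene1 [258 216]
scene1 [259 208]
[(238, np.int32(212), np.int32(216)), (242, np.int32(211), np.int32(219)), (246, np.int32(210), np.int32(219)), (250, np.int32(209), np.int32(218)), (254, np.int32(209), np.int32(217)), (258, np.int32(208), np.int32(216))]
```

View pics/crop4.png

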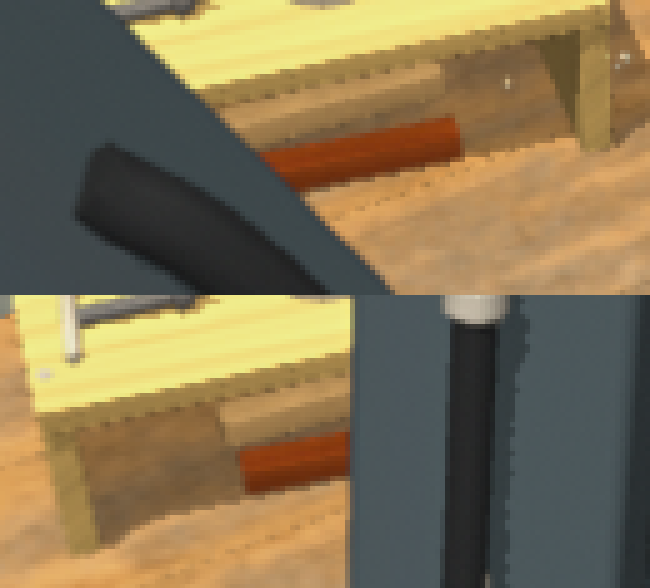

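In both halves, the red blank's bottom front edge runs from (239.5,220) to (282,212). The pale blank's bottom edge runs from (235.5,210.8) to (278.6,199). The shelf feet are at (205.6,232.9) on the left and (312,210.6) on the right.

```bash
python3 - <<'E'
from h import *
px=[(239.5,219.7),(282,212.2),(235.5,210.8),(278.6,199),(205.6,232.9),(209.6,231.6),(306,210.2),(312,210.6)]
P=plane("scene",px,0); 
th=np.radians(-12.7); C=np.array([.750,-.007]); R=np.array([[np.cos(th),-np.sin(th)],[np.sin(th),np.cos(th)]])
S=(P[:,:2]-C)@R
for n,p,s in zip("nL nR fL fR postLo postLi postRi postRo".split(),P,S): print(n,p[:2].round(4),"shelf",s.round(4))
for a in (0,2,5): print(np.linalg.norm(S[a]-S[a+1]),np.degrees(np.arctan2(*(S[a]-S[a+1]))) )
# grasp delta
s=manip.sense(); from scipy.spatial.transform import Rotation as Ro
Rt=Ro.from_quat(s['tool_rot']); print(Rt.inv().apply(np.array([.418,-.308,.043])-s['tcp_pos']), Rt.as_matrix().round(4))
E
```

```text
nL [0.7001 0.0586] shelf [-0.0631  0.053 ]
nR [ 0.6668 -0.0621] shelf [-0.0691 -0.0721]
fL [0.7409 0.0542] shelf [-0.0223  0.0577]
fR [ 0.7238 -0.0788] shelf [-0.0098 -0.0758]
postLo [0.6987 0.163 ] shelf [-0.0874  0.1546]
postLi [0.6979 0.1513] shelf [-0.0856  0.143 ]
postRi [ 0.639  -0.1271] shelf [-0.0818 -0.1415]
postRo [ 0.6287 -0.1415] shelf [-0.0888 -0.1579]
0.12523815331945873 2.754265196009063
0.13411666789126828 -5.3752923360869245
0.2845517805013663 -0.7572458926395782
[-0.06197566 -0.08153994  0.20834784] [[-0.9986  0.0523  0.0031]
 [ 0.0523  0.9986 -0.0051]
 [-0.0034 -0.0049 -1.    ]]
```

All measurements check out: opening 284.5 mm against 284, blank lengths 125/134 against 128/136. In shelf axes the far blank's back edge is at about +0.012, and both blanks are centred at y≈-0.009. Now the grasp, at scoop x=+20 mm.

servo_tool(
  rows=[
    [[0, 0, 0, -0.028, -0.028, 0.02, 1], [0, 0, 0, -0.028, -0.028, 0.03, 1], [0, 0, 0, -0.027, -0.027, 0.03, 1], [0, 0, 0, 0, 0, 0.02, 1], [0, 0, 0, 0, 0, 0, 1], [0, 0, 0, 0, 0, 0, 1]],
  ],
)

```text
t: 2.7
tcp_pos: [0.427, -0.2899, 0.1593]
tool_rot: [0.023, 1.0, 0.002, -0.002]
force: [-0.2, 0.2, -0.7]
finger_gap: 0.999
gripper_force: 0.0
```

```bash
cat >> h.py <<'E'
from scipy.spatial.transform import Rotation as Ro
def delta(P):
    s=manip.sense(); Rt=Ro.from_quat(s['tool_rot']); print("tcp",s['tcp_pos'].round(4),"t",round(s['t'],2),"R",Rt.as_matrix().round(4).tolist()); print("tool delta",Rt.inv().apply(np.array(P)-s['tcp_pos']).round(4))
E
python3 -c "
from h import *
delta([.438,-.309,.043])"
```

```text
tcp [ 0.427  -0.2899  0.1593] t 2.7 R [[-0.999, 0.0453, -0.0039], [0.0453, 0.999, 0.0043], [0.0041, 0.0041, -1.0]]
tool delta [-0.0123 -0.0191  0.1162]
```

servo_tool(
  rows=[
    [[0, 0, 0, 0, 0, 0, 1], [0, 0, 0, 0, 0, 0, 1]],
  ],
)

```text
t: 2.87
tcp_pos: [0.4281, -0.2911, 0.162]
tool_rot: [0.023, 1.0, -0.0, 0.001]
force: [0.2, 0.4, 1.7]
finger_gap: 0.998
gripper_force: 0.0
```

```bash
python3 -c "
from h import *
delta([.438,-.309,.043])"
```

```text
tcp [ 0.4281 -0.2911  0.162 ] t 2.87 R [[-0.999, 0.045, 0.001], [0.045, 0.999, -0.001], [-0.001, -0.001, -1.0]]
tool delta [-0.0105 -0.0174  0.119 ]
```

servo_tool(
  rows=[
    [[0, 0, 0, -0.0055, -0.009, 0.02, 1], [0, 0, 0, -0.005, -0.0085, 0.02, 1], [0, 0, 0, 0, 0, 0.02, 1], [0, 0, 0, 0, 0, 0.02, 1], [0, 0, 0, 0, 0, 0.015, 1], [0, 0, 0, 0, 0, 0, 1], [0, 0, 0, 0, 0, 0, 1]],
  ],
)

```text
t: 3.45
tcp_pos: [0.4379, -0.3094, 0.0665]
tool_rot: [0.023, 1.0, -0.0, 0.0]
force: [0.0, 0.7, 0.7]
finger_gap: 1.005
gripper_force: 0.0
```

```bash
python3 -c "
from h import *
delta([.438,-.309,.043]); im=manip.snapshot('top'); cv2.imwrite('pics/crop5.png',cv2.resize(im[165:305,320:430],None,fx=4,fy=4))"
```

```text
tcp [ 0.4379 -0.3094  0.0665] t 3.45 R [[-0.999, 0.0453, 0.0002], [0.0453, 0.999, -0.0002], [-0.0002, -0.0002, -1.0]]
tool delta [-0.0001  0.0004  0.0235]
```

View pics/crop5.png

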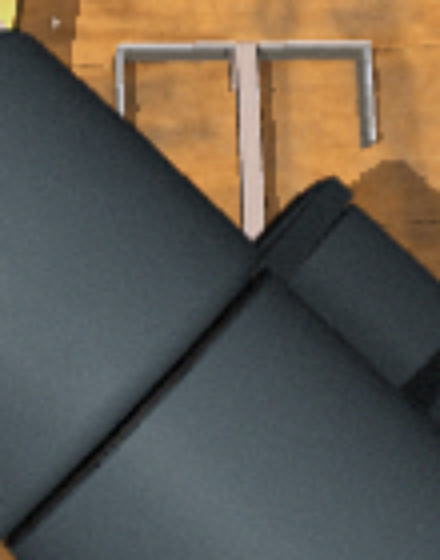

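The scoop is undisturbed (head at y≈45), and the arm hides the grip. I'll descend and close.

servo_tool(
  rows=[
    [[0, 0, 0, 0, 0, 0.0118, 1], [0, 0, 0, 0, 0, 0.0117, 1], [0, 0, 0, 0, 0, 0, 0], [0, 0, 0, 0, 0, 0, -0.5], [0, 0, 0, 0, 0, 0, -1], [0, 0, 0, 0, 0, 0, -1], [0, 0, 0, 0, 0, 0, -1], [0, 0, 0, 0, 0, 0, -1]],
  ],
  squeeze=90,
)

```text
t: 4.17
tcp_pos: [0.4381, -0.3098, 0.0429]
tool_rot: [0.023, 1.0, -0.0, 0.0]
force: [0.2, 0.2, 4.3]
finger_gap: 0.268
gripper_force: 88.9
```

servo_tool(
  rows=[
    [[0, 0, 0, 0, 0, 0, -1], [0, 0, 0, 0, 0, 0, -1], [0, 0, 0, 0, 0, 0, -1], [0, 0, 0, 0, 0, 0, -1]],
  ],
)

```text
t: 4.5
tcp_pos: [0.4381, -0.3098, 0.0429]
tool_rot: [0.023, 1.0, -0.0, 0.0]
force: [-0.1, 1.6, 5.8]
finger_gap: 0.261
gripper_force: 89.0
```

Grip confirmed: the gap of about 22 mm matches the grip's width. Lift and turn to the shelf's heading.

servo_tool(
  rows=[
    [[0, 0, 0, 0, 0, -0.01, -1], [0, 0, 0, 0, 0, -0.02, -1], [0, 0, 0, 0, 0, -0.025, -1], [0, 0, 0, 0, 0, -0.025, -1], [0, 0, 0, 0, 0, -0.02, -1], [0, 0, 5, 0, 0, 0, -1], [0, 0, 5, 0, 0, 0, -1], [0, 0, 0, 0, 0, 0, -1]],
  ],
)

```text
t: 5.17
tcp_pos: [0.4377, -0.3095, 0.1428]
tool_rot: [0.111, 0.994, -0.0, 0.0]
force: [-0.4, 0.4, -3.9]
finger_gap: 0.27
gripper_force: 88.5
```

```bash
cat >> h.py <<'E'
th=np.radians(-12.7); C=np.array([.750,-.007]); RS=np.array([[np.cos(th),-np.sin(th)],[np.sin(th),np.cos(th)]])
def shelf(x,y,z): return np.r_[C+RS@[x,y],z]
E
python3 - <<'E'
from h import *
s=manip.sense(); print("tcp shelf",(s['tcp_pos'][:2]-C)@RS, s['force'],s['ft_torque'])
delta(shelf(-.345,-.364,.14)); delta(shelf(-.345,-.009,.14))
cv2.imwrite("pics/top2.png",manip.snapshot("top")); im=manip.snapshot("scene"); cv2.imwrite("pics/scene2.png",im)
E
```

```text
tcp shelf [-0.2382021  -0.36375403] [-0.37539956  0.38527326 -3.9146316 ] [-0.00892318 -0.03555099 -0.00914042]
tcp [ 0.4377 -0.3095  0.1428] t 5.17 R [[-0.9756, 0.2198, 0.0002], [0.2198, 0.9756, -0.0003], [-0.0002, -0.0003, -1.0]]
tool delta [ 0.1068 -0.0002  0.0027]
tcp [ 0.4377 -0.3095  0.1428] t 5.17 R [[-0.9756, 0.2198, 0.0002], [0.2198, 0.9756, -0.0003], [-0.0002, -0.0003, -1.0]]
tool delta [0.1068 0.3548 0.0026]
```

View pics/scene2.png

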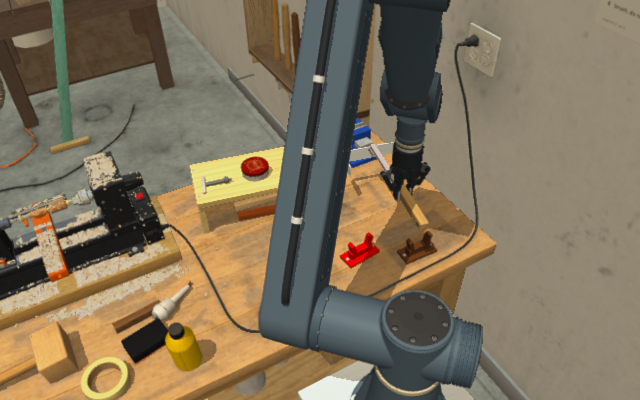

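The scoop is held (grip at (410,205)) and lifted clear of the brown rest at (417,245). Now I'll pull it back from the shelf, then slide sideways along its front.

servo_tool(
  rows=[
    [[0, 0, 0, 0.02, 0, 0, -1], [0, 0, 0, 0.025, 0, 0, -1], [0, 0, 0, 0.025, 0, 0, -1], [0, 0, 0, 0.02, 0, 0, -1], [0, 0, 0, 0.017, 0, 0, -1], [0, 0, 0, 0, 0.01, 0, -1], [0, 0, 0, 0, 0.02, 0, -1], [0, 0, 0, 0, 0.025, 0, -1]],
  ],
)

```text
t: 5.93
tcp_pos: [0.3462, -0.2338, 0.1422]
tool_rot: [0.111, 0.994, -0.001, 0.001]
force: [0.5, 0.8, -3.6]
finger_gap: 0.266
gripper_force: 88.6
```

servo_tool(
  rows=[
    [[0, 0, 0, 0, 0.03, 0, -1], [0, 0, 0, 0, 0.03, 0, -1], [0, 0, 0, 0, 0.03, 0, -1], [0, 0, 0, 0, 0.03, 0, -1], [0, 0, 0, 0, 0.03, 0, -1], [0, 0, 0, 0, 0.03, 0, -1], [0, 0, 0, 0, 0.03, 0, -1], [0, 0, 0, 0, 0.03, 0, -1]],
  ],
)

```text
t: 6.6
tcp_pos: [0.3985, 0.0034, 0.1421]
tool_rot: [0.109, 0.994, 0.0, 0.0]
force: [1.0, -0.9, -3.2]
finger_gap: 0.269
gripper_force: 88.6
```

```bash
python3 - <<'E'
from h import *
s=manip.sense(); print("tcp shelf",(s['tcp_pos'][:2]-C)@RS, s['force'],s['ft_torque'])
delta(shelf(-.345,-.009,.14))
E
```

```text
tcp shelf [-0.34523044 -0.06715501] [ 0.97782745 -0.86664878 -3.17246562] [-0.07297809 -0.03613346  0.01012991]
tcp [0.3985 0.0034 0.1421] t 6.6 R [[-0.9762, 0.2167, 0.0003], [0.2167, 0.9762, 0.0], [-0.0003, 0.0001, -1.0]]
tool delta [-0.0004  0.0582  0.0021]
```

servo_tool(
  rows=[
    [[0, 0, 0, 0, 0.025, 0, -1], [0, 0, 0, 0, 0.02, 0, -1], [0, 0, 0, 0, 0.01, 0.01, -1], [0, 0, 0, 0, 0, 0.02, -1], [0, 0, 0, 0, 0, 0.02, -1], [0, 0, 0, 0, 0, 0.015, -1], [0, 0, 0, 0, 0, 0.003, -1], [0, 0, 0, 0, 0, 0, -1]],
  ],
)

```text
t: 7.27
tcp_pos: [0.4097, 0.0556, 0.0732]
tool_rot: [0.109, 0.994, 0.0, -0.001]
force: [0.9, 0.0, -3.1]
finger_gap: 0.273
gripper_force: 88.5
```

```bash
python3 - <<'E'
from h import *
s=manip.sense(); print("tcp shelf",(s['tcp_pos'][:2]-C)@RS, s['force'])
delta(shelf(-.18,-.009,.073))
im=manip.snapshot("top"); sc=manip.snapshot("scene")
a=cv2.resize(im[95:245,190:345],None,fx=2.5,fy=2.5); b=cv2.resize(sc[130:280,180:340],(400,375)); 
cv2.imwrite("pics/crop6.png",np.hstack([a,b]))
# predicted blade wall top corners
for y in(-.102,.084): print(proj("top",shelf(-.125,y,.07)),proj("scene",shelf(-.125,y,.07)))
E
```

```text
tcp shelf [-0.34575395 -0.01371284] [ 0.92556513  0.01814156 -3.13174344]
tcp [0.4097 0.0556 0.0732] t 7.27 R [[-0.9761, 0.2171, -0.0022], [0.2171, 0.9761, 0.0003], [0.0023, -0.0001, -1.0]]
tool delta [-0.1658  0.0043 -0.0002]
[[299.34364563 196.25613415]] [[295.63433713 204.94105869]]
[[235.01413535 185.62518138]] [[229.19025833 218.85555873]]
```

View pics/crop6.png

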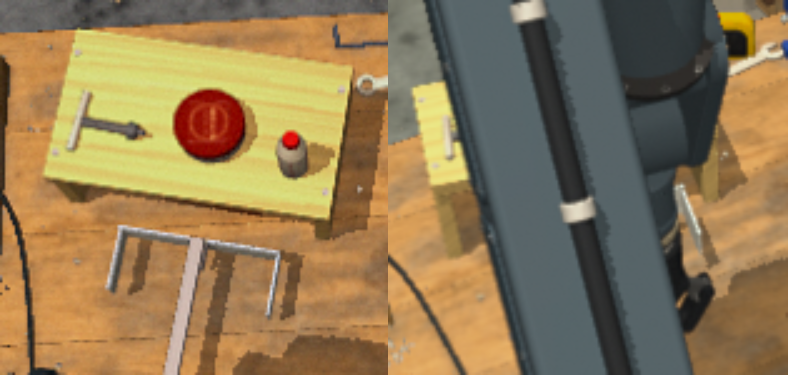

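In the top half, the head stands clear in front of the shelf from (238,186) to (302,195), within about 1 px of the prediction. It is parallel to the shelf front and level. Go in.

servo_tool(
  rows=[
    [[0, 0, 0, -0.01, 0.002, 0, -1], [0, 0, 0, -0.02, 0.002, 0, -1], [0, 0, 0, -0.02, 0, 0, -1], [0, 0, 0, -0.02, 0, 0, -1], [0, 0, 0, -0.01, 0, 0, -1], [0, 0, 0, 0, 0, 0, -1]],
  ],
)

```text
t: 7.87
tcp_pos: [0.4927, 0.0408, 0.0753]
tool_rot: [0.11, 0.994, -0.0, 0.004]
force: [-0.3, 0.0, -3.0]
finger_gap: 0.269
gripper_force: 88.6
```

servo_tool(
  rows=[
    [[0, 0, 0, -0.015, 0, 0, -1], [0, 0, 0, -0.02, 0, 0, -1], [0, 0, 0, -0.02, 0, 0, -1], [0, 0, 0, -0.02, 0, 0, -1], [0, 0, 0, -0.01, 0, 0, -1], [0, 0, 0, 0, 0, 0, -1], [0, 0, 0, 0, 0, 0, -1]],
  ],
)

```text
t: 8.45
tcp_pos: [0.5699, 0.0235, 0.074]
tool_rot: [0.11, 0.994, 0.0, -0.002]
force: [-1.1, -0.2, -2.3]
finger_gap: 0.267
gripper_force: 88.6
```

```bash
python3 - <<'E'
from h import *
s=manip.sense(); print("tcp shelf",(s['tcp_pos'][:2]-C)@RS, s['force'])
delta(shelf(-.18,-.009,.0429))
E
```

```text
tcp shelf [-0.18240793 -0.00989285] [-1.12895111 -0.21335609 -2.29563804]
tcp [0.5699 0.0235 0.074 ] t 8.45 R [[-0.9758, 0.2184, -0.003], [0.2184, 0.9759, 0.0005], [0.003, -0.0001, -1.0]]
tool delta [-0.0025  0.0009  0.0311]
```

servo_tool(
  rows=[
    [[0, 0, 0, 0, 0, 0.01, -1], [0, 0, 0, 0, 0, 0.01, -1], [0, 0, 0, 0, 0, 0.007, -1], [0, 0, 0, 0, 0, 0.003, -1], [0, 0, 0, 0, 0, 0, -1], [0, 0, 0, 0, 0, 0, -1]],
  ],
)

```text
t: 8.95
tcp_pos: [0.5714, 0.0232, 0.0437]
tool_rot: [0.11, 0.994, 0.0, -0.0]
force: [0.3, -0.1, -3.1]
finger_gap: 0.268
gripper_force: 88.6
```

```bash
python3 - <<'E'
from h import *
s=manip.sense(); print("tcp shelf",(s['tcp_pos'][:2]-C)@RS, s['force'],s['ft_torque'])
delta(shelf(-.36,-.009,.0429))
E
```

```text
tcp shelf [-0.18092005 -0.00978391] [ 0.30053855 -0.05925892 -3.05650098] [-0.03222062 -0.02515338  0.04831106]
tcp [0.5714 0.0232 0.0437] t 8.95 R [[-0.9759, 0.2183, -0.001], [0.2183, 0.9759, 0.0001], [0.001, -0.0001, -1.0]]
tool delta [0.1791 0.0011 0.001 ]
```

servo_tool(
  rows=[
    [[0, 0, 0, 0.005, 0, 0, -1], [0, 0, 0, 0.01, 0, 0, -1], [0, 0, 0, 0.01, 0, 0, -1], [0, 0, 0, 0.01, 0, 0, -1], [0, 0, 0, 0.01, 0, 0, -1], [0, 0, 0, 0.01, 0, 0, -1], [0, 0, 0, 0.01, 0, 0, -1], [0, 0, 0, 0.01, 0, 0, -1]],
  ],
)

```text
t: 9.62
tcp_pos: [0.4977, 0.0397, 0.0443]
tool_rot: [0.11, 0.994, -0.0, 0.0]
force: [-0.2, -0.2, -3.5]
finger_gap: 0.267
gripper_force: 88.5
```

servo_tool(
  rows=[
    [[0, 0, 0, 0.01, 0, 0, -1], [0, 0, 0, 0.01, 0, 0, -1], [0, 0, 0, 0.01, 0, 0, -1], [0, 0, 0, 0.01, 0, 0, -1], [0, 0, 0, 0.01, 0, 0, -1], [0, 0, 0, 0.01, 0, 0, -1], [0, 0, 0, 0.01, 0, 0, -1], [0, 0, 0, 0.01, 0, 0, -1]],
  ],
)

```text
t: 10.28
tcp_pos: [0.4198, 0.0571, 0.0442]
tool_rot: [0.11, 0.994, -0.0, 0.0]
force: [0.3, -0.6, -3.7]
finger_gap: 0.265
gripper_force: 88.5
```

servo_tool(
  rows=[
    [[0, 0, 0, 0.01, 0, 0, -1], [0, 0, 0, 0.007, 0, 0, -1], [0, 0, 0, 0.005, 0, 0, -1], [0, 0, 0, 0.003, 0, 0, -1], [0, 0, 0, 0, 0, 0, -1], [0, 0, 0, 0, 0, 0, -1]],
  ],
)

```text
t: 10.78
tcp_pos: [0.3964, 0.0624, 0.0441]
tool_rot: [0.11, 0.994, -0.0, 0.0]
force: [0.4, 0.9, -2.5]
finger_gap: 0.267
gripper_force: 88.4
```

```bash
python3 - <<'E'
from h import *
s=manip.sense(); print("tcp shelf",(s['tcp_pos'][:2]-C)@RS, s['force'],s['tcp_pos'])
im=manip.snapshot("top"); cv2.imwrite("pics/top3.png",im)
v=cv2.resize(im[150:270,200:330],None,fx=5,fy=5)
for y in(-.1,.1): 
    p=proj("top",[shelf(-.09,y,0),shelf(-.101,y,.01)]); print(p)
cv2.imwrite("pics/crop7.png",v)
E
```

```text
tcp shelf [-0.36022998 -0.0100692 ] [ 0.37099198  0.92310936 -2.48611368] [0.39636954 0.06237234 0.04409481]
[[302.0560106  190.03894177]
 [301.24054765 192.79028693]]
[[237.41009012 179.4145213 ]
 [235.92885879 182.03087077]]
```

View pics/crop7.png

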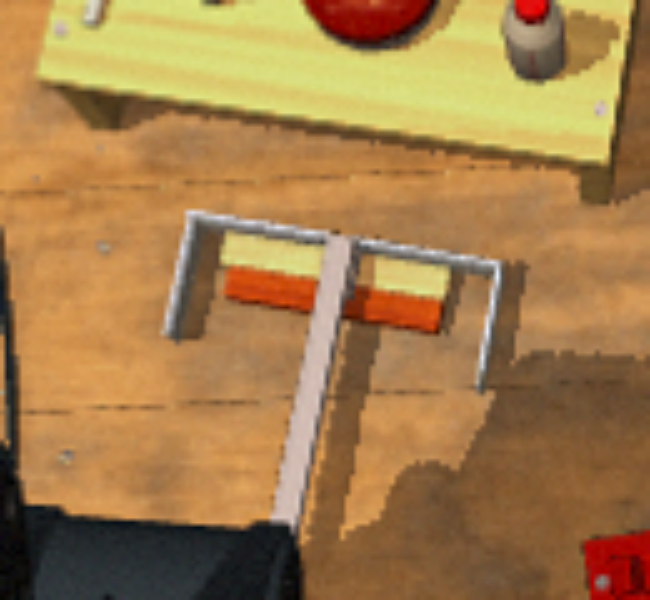

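Both blanks lie in front of the blade: the pale one at (335,265) and the red one at (335,300), flat against each other and well clear of the shelf front. I'll lift straight up, then reverse the path.

servo_tool(
  rows=[
    [[0, 0, 0, 0, 0, -0.01, -1], [0, 0, 0, 0, 0, -0.02, -1], [0, 0, 0, 0, 0, -0.025, -1], [0, 0, 0, 0, 0, -0.025, -1], [0, 0, 0, 0, 0, -0.02, -1], [0, 0, 0, -0.008, 0, 0, -1], [0, 0, 0, -0.007, 0, 0, -1], [0, 0, 0, 0, -0.015, 0, -1]],
  ],
)

```text
t: 11.5
tcp_pos: [0.4109, 0.0447, 0.144]
tool_rot: [0.109, 0.994, 0.0, 0.003]
force: [0.3, -0.3, -3.0]
finger_gap: 0.265
gripper_force: 88.8
```

servo_tool(
  rows=[
    [[0, 0, 0, 0, -0.03, 0, -1], [0, 0, 0, 0, -0.03, 0, -1], [0, 0, 0, 0, -0.03, 0, -1], [0, 0, 0, 0, -0.03, 0, -1], [0, 0, 0, 0, -0.03, 0, -1], [0, 0, 0, 0, -0.03, 0, -1], [0, 0, 0, 0, -0.03, 0, -1], [0, 0, 0, 0, -0.03, 0, -1]],
  ],
)

```text
t: 12.17
tcp_pos: [0.3546, -0.1915, 0.1427]
tool_rot: [0.11, 0.994, 0.001, -0.001]
force: [0.1, -0.0, -3.1]
finger_gap: 0.269
gripper_force: 88.9
```

servo_tool(
  rows=[
    [[0, 0, 0, 0, -0.03, 0, -1], [0, 0, 0, 0, -0.03, 0, -1], [0, 0, 0, 0, -0.025, 0, -1], [0, 0, 0, 0, -0.01, 0, -1], [0, 0, 0, 0, 0, 0, -1]],
  ],
)

```text
t: 12.58
tcp_pos: [0.3345, -0.2856, 0.1429]
tool_rot: [0.112, 0.994, -0.0, 0.0]
force: [0.2, 0.4, -2.5]
finger_gap: 0.262
gripper_force: 89.0
```

```bash
python3 - <<'E'
from h import *
s=manip.sense(); print("tcp shelf",(s['tcp_pos'][:2]-C)@RS, s['force'],s['tcp_pos'])
delta([.4381,-.3098,.143])
E
```

```text
tcp shelf [-0.34408842 -0.36314053] [ 0.18448916  0.4474547  -2.50058851] [ 0.3344948 -0.2856096  0.1429335]
tcp [ 0.3345 -0.2856  0.1429] t 12.58 R [[-0.9751, 0.2219, 0.0004], [0.2219, 0.9751, -0.0009], [-0.0006, -0.0007, -1.0]]
tool delta [-0.1064 -0.0006 -0.    ]
```

servo_tool(
  rows=[
    [[0, 0, 0, -0.025, 0, 0, -1], [0, 0, 0, -0.03, 0, 0, -1], [0, 0, 0, -0.03, 0, 0, -1], [0, 0, 0, -0.021, 0, 0, -1], [0, 0, -5.1, 0, 0, 0, -1], [0, 0, -5.1, 0, 0, 0, -1], [0, 0, 0, 0, 0, 0, -1], [0, 0, 0, 0, 0, 0, -1]],
  ],
)

```text
t: 13.25
tcp_pos: [0.4373, -0.3035, 0.1429]
tool_rot: [0.022, 1.0, 0.001, -0.001]
force: [0.6, 0.9, -2.6]
finger_gap: 0.265
gripper_force: 88.9
```

```bash
python3 - <<'E'
from h import *
delta([.4381,-.3098,.0429])
E
```

```text
tcp [ 0.4373 -0.3035  0.1429] t 13.25 R [[-0.9991, 0.0431, -0.0023], [0.0431, 0.9991, 0.0029], [0.0025, 0.0028, -1.0]]
tool delta [-0.0013 -0.0066  0.1   ]
```

servo_tool(
  rows=[
    [[0, 0, 0, 0, -0.006, 0.015, -1], [0, 0, 0, 0, 0, 0.02, -1], [0, 0, 0, 0, 0, 0.01, -1], [0, 0, 0, 0, 0, 0, -1], [0, 0, 0, 0, 0, 0, -1]],
  ],
)

```text
t: 13.67
tcp_pos: [0.4369, -0.3107, 0.0985]
tool_rot: [0.021, 1.0, 0.001, -0.001]
force: [-0.2, 1.0, -2.4]
finger_gap: 0.267
gripper_force: 88.9
```

```bash
python3 - <<'E'
from h import *
delta([.4381,-.3098,.0429])
E
```

```text
tcp [ 0.4369 -0.3107  0.0985] t 13.67 R [[-0.9991, 0.043, -0.0018], [0.043, 0.9991, 0.0021], [0.0019, 0.002, -1.0]]
tool delta [-0.0013  0.0008  0.0556]
```

servo_tool(
  rows=[
    [[0, 0, 0, -0.001, 0, 0.015, -1], [0, 0, 0, 0, 0, 0.015, -1], [0, 0, 0, 0, 0, 0.012, -1], [0, 0, 0, 0, 0, 0.008, -1], [0, 0, 0, 0, 0, 0.004, -1], [0, 0, 0, 0, 0, 0, -1], [0, 0, 0, 0, 0, 0, -1]],
  ],
)

```text
t: 14.25
tcp_pos: [0.4388, -0.3119, 0.0456]
tool_rot: [0.021, 1.0, -0.0, 0.0]
force: [0.6, -0.7, -2.4]
finger_gap: 0.268
gripper_force: 89.0
```

```bash
python3 - <<'E'
from h import *
delta([.4381,-.3098,.0429])
E
```

```text
tcp [ 0.4388 -0.3119  0.0456] t 14.25 R [[-0.9991, 0.0423, 0.0006], [0.0423, 0.9991, -0.0006], [-0.0006, -0.0006, -1.0]]
tool delta [0.0008 0.002  0.0027]
```

servo_tool(
  rows=[
    [[0, 0, 0, 0, 0.002, 0.0015, -1], [0, 0, 0, 0, 0, 0.0015, -1], [0, 0, 0, 0, 0, 0, -1], [0, 0, 0, 0, 0, 0, -1]],
  ],
)

```text
t: 14.58
tcp_pos: [0.4389, -0.3096, 0.0429]
tool_rot: [0.021, 1.0, -0.0, 0.0]
force: [0.5, 0.3, 3.6]
finger_gap: 0.266
gripper_force: 89.5
```

servo_tool(
  rows=[
    [[0, 0, 0, 0, 0, 0, -0.4], [0, 0, 0, 0, 0, 0, -0.3], [0, 0, 0, 0, 0, 0, 0], [0, 0, 0, 0, 0, 0, 0.5], [0, 0, 0, 0, 0, 0, 1], [0, 0, 0, 0, 0, 0, 1], [0, 0, 0, 0, 0, 0, 1], [0, 0, 0, 0, 0, 0, 1]],
  ],
)

```text
t: 15.25
tcp_pos: [0.4386, -0.3096, 0.0421]
tool_rot: [0.021, 1.0, 0.0, -0.0]
force: [0.5, -0.3, -0.0]
finger_gap: 1.0
gripper_force: 0.0
```

servo_tool(
  rows=[
    [[0, 0, 0, 0, 0, 0, 1], [0, 0, 0, 0, 0, -0.01, 1], [0, 0, 0, 0, 0, -0.02, 1], [0, 0, 0, 0, 0, -0.03, 1], [0, 0, 0, 0, 0, -0.04, 1], [0, 0, 0, 0, 0, -0.04, 1], [0, 0, 0, 0, 0, -0.04, 1], [0, 0, 0, 0, 0, 0, 1]],
  ],
)

```text
t: 15.92
tcp_pos: [0.442, -0.3128, 0.2307]
tool_rot: [0.021, 1.0, -0.006, 0.006]
force: [0.2, -0.4, -0.3]
finger_gap: 1.004
gripper_force: 0.0
```

servo_tool(
  rows=[
    [[0, 0, 0, 0, 0.04, -0.01, 1], [0, 0, 0, 0, 0.04, 0, 1], [0, 0, 0, 0, 0.04, 0, 1], [0, 0, 0, 0, 0.04, 0, 1], [0, 0, 0, 0, 0.04, 0, 1], [0, 0, 0, 0, 0.04, 0, 1], [0, 0, 0, 0, 0.04, 0, 1], [0, 0, 0, 0, 0, 0, 1]],
  ],
)

```text
t: 16.58
tcp_pos: [0.4483, -0.0233, 0.2324]
tool_rot: [0.018, 1.0, 0.002, -0.001]
force: [-0.2, -0.1, 0.2]
finger_gap: 1.001
gripper_force: 0.0
```

servo_tool(
  rows=[
    [[0, 0, 0, 0, 0.04, 0, 1], [0, 0, 0, 0, 0.04, 0, 1], [0, 0, 0, 0, 0.04, 0, 1], [0, 0, 0, 0, 0.04, 0, 1], [0, 0, 0, 0, 0.04, 0, 1], [0, 0, 0, 0, 0.04, 0, 1], [0, 0, 0, 0, 0.04, 0, 1], [0, 0, 0, 0, 0, 0, 1]],
  ],
)

```text
t: 17.25
tcp_pos: [0.4626, 0.2558, 0.2329]
tool_rot: [0.018, 1.0, 0.002, 0.002]
force: [-0.0, -0.1, 0.2]
finger_gap: 0.995
gripper_force: 0.0
```

```bash
python3 - <<'E'
from h import *
im=manip.snapshot("top"); print(manip.sense()['tcp_pos'])
cv2.imwrite("pics/crop8.png",cv2.resize(im[95:305,190:440],None,fx=2.8,fy=2.8,interpolation=cv2.INTER_CUBIC))
E
```

```text
[0.46211114 0.25287753 0.23252253]
```

View pics/crop8.png

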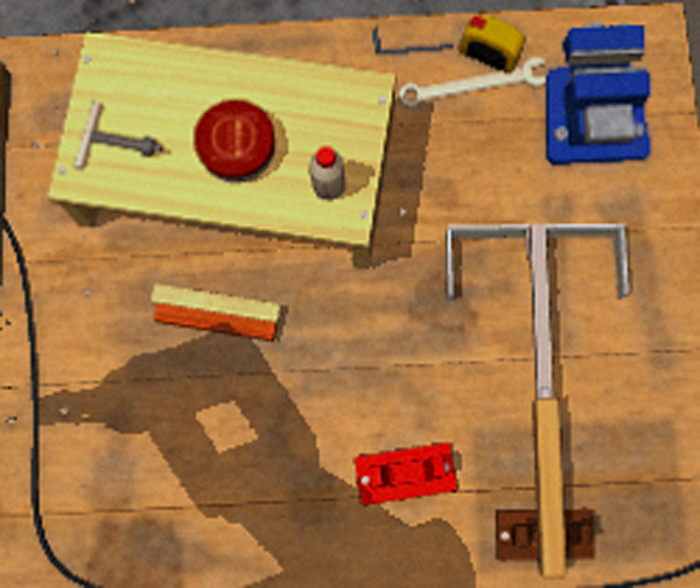

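The scoop is back in the brown rest, in the same place as at the start: head along y≈230, tail at (552,575). The blanks lie flat in front of the shelf at (215,312), and the things on top haven't moved. Handing in.

```bash
python3 -c "
from station import manip
print(manip.sign_off())"
```

```text
the job is handed in; nothing more can be done
None
```

I drew both blanks out flat in front of the shelf using only the scoop, laid the scoop back in its rest and handed the job in at about 17 s of the 61 s; the hand-in gave back no verdict.

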